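# Show which lid goes on which jar

### The arm

A 7-joint arm with a two-finger parallel gripper is mounted at the origin on the work surface. World frame = base frame: x ahead of the robot, y to its left, z up, the work surface at z = 0. Lengths are in m, angles in rad, forces in N, time in s.
With the tool pointing down it reaches from about 0.425 to 0.925 m from the base axis. Payload 6.8 kg.
Tool frame: the origin (TCP) lies on the centre line of the jaws, within the pads' length; the fingertips stand 14 mm ahead of it and the grasp point (between the pads) lies 5 mm behind it (r.tips_ahead is the distance from the TCP to the fingertips, in m); z points along the fingers, y is the line along which they close (so a half turn about z gives the same grasp; the last joint's range is limited). The gripper opens to 85 mm and grips with 20 to 120 N. Pads are 22 mm wide; open, the fingers measure 114 mm over their backs; the gripper's body (76 mm by 85 mm) begins 54 mm behind the grasp point. The pads swing forward as they close: fully open they stand 13 mm farther back than shut.
Start: joints at [1.229, 0.477, 0.022, 1.555, -0.011, 1.109, -0.083], TCP at [0.156, -0.657, 0.245] pointing down, gripper open.
Joint ranges: [-2.96, 2.96], [-0.34, 2.1], [-1.41, 1.46], [0.24, 2.44], [-1.37, 4.51], [0.17, 1.92], [-2.96, 2.96]. Speed limits (rad/s): [2.39, 2.39, 3.14, 3.14, 3.14, 3.14, 3.14].

### API

Orientations are given as a rotation vector (axis times angle).
In Python, from bench import r, eyes gives the robot as it stands.
- The arm moves only by the tool step_arm, never from a script. Its argument "rows" is a list of rows, each a list of 6 numbers: the shift along the world's x, y, z in units of 60 cm (1.0 is 60 cm), then the turn, a rotation vector about the world's x, y, z in units of pi rad (1.0 is pi rad). In form: [[x, y, z, rx, ry, rz], ...]. A call has 1 to 5 rows; each row is the pose to reach, as a shift and turn from the pose commanded when the call began, turning the shorter way round; what a row does not reach only later rows make up. A row lasts 1/12 s, in which the tool goes at most 41.7 mm and 7.16 degrees, less where a joint would pass 70% of its speed; a pose out of reach is approached as far as the arm can. A call with a number of a shift or a turn outside -1 to 1 is refused whole. A call with a gripper value outside its range is refused whole. "jaw" is the closure, from 0 (fully open) to 1 (shut), set as the call begins (left out, the last holds). The fingers move at their own pace and stop on an object; "squeeze" is the grip in N (left out, the last holds). Time passes only in rows, so rows that repeat a pose let the fingers close. It gives the time, the measured TCP pose, the force, the opening and the grip force at its end, in the units of the state.
- r.get_obs(): the state, without advancing time (a new reading comes with each control period).
- eyes.grab_frame(name): name is "scene" or "top"; returns the picture (480x640x3 uint8, red, green, blue); there is no depth.
- eyes.camera_info(name): a dict with "mtx" (3x3 intrinsics, pixels), "extrinsics" (4x4, takes a point from camera to world coordinates). Camera axes: x right, y down, z forward; pixel columns grow to the right and rows downward; lengths in m; the calibration is good to about 2 mm. A picture is of the moment at which its call begins. camera_info takes no time and is no camera call.
- r.hand_in(): hands the job in; it is judged then, once.
The state is a dict: "clock": time; "joints": joint angles; "qvel": joint speeds; "tau": joint torques, N m; "tcp_pos": TCP position; "orientation": TCP orientation; "contact_force": force on the tool from outside, world axes, zero at the start; "moment": the same for the moment, N m; "grip_width": finger opening in m; "gripper_force": force on a finger pad.
Only numpy, scipy, OpenCV 4.12 (cv2) and the standard library are available. Lean on these libraries where they do the work, as an engineer would, in place of code of your own. Each camera call takes 0.05 s, during which the arm holds its last target. There are 200 camera calls.

### The job

A flatmate tidying the laundry shelf asks which lid has been left off: point with the fingertips first at the loose green lid lying on the shelf, then at the open glass jar it belongs to, each time stopping over its middle, a few centimetres or less above it, and staying there for two full seconds. Touch and shift nothing at all, and do not bring the fingertips down over the closed jar, the spray nozzle head or the grey dish: pass well above them. Finish with the fingertips raised some 20 cm or more above the shelf.

Things in the scene. Friction and masses are not known exactly. Their poses are not given: they have to be found in the camera images.
- lid_top (a point): centre of the top face of the loose green screw lid: a flat green disc 70 mm across and 14 mm high, lying top up by itself on the white laminate shelf (the work surface, z = 0); this point is 14 mm above the shelf; z up
- open_jar_mouth (a point): centre of the open mouth of the jar without a lid: clear glass, body 76 mm across, mouth 62 mm across outside, 95 mm high, white and blue washing tablets inside reach 60 mm up; this point is at the rim's height, 95 mm above the shelf; z up
- closed_jar_top (a point): centre of the top of the other, closed jar: the same glass jar and tablets with the same kind of green lid (70 mm) screwed on; this point is 100 mm above the shelf. Not to be pointed at
- nozzle_top (a point): top of the stainless steel spray nozzle head standing on its round collar (34 mm wide), its barrel lying level on top, 55 mm long, spout towards -x of its frame; this point is above the collar's axis, 69 mm above the shelf. Not to be pointed at
- dish: empty round grey ceramic dish, 110 mm across, 26 mm high; origin at the centre of its underside. Not to be pointed at
- lid: the loose green screw lid itself, 70 mm across, 14 mm high; origin at the centre of its underside, z up
- open_jar: the glass jar without a lid, 76 mm across, 95 mm high; origin at the centre of its underside, z up
- closed_jar: the closed glass jar with its green lid on, 76 mm across, 100 mm high; origin at the centre of its underside
- nozzle: the stainless steel spray nozzle head, 69 mm high; origin at the centre of its collar's underside; easily knocked over
- basket: blue plastic peg basket full of clothes pegs, 140 x 200 x 85 mm, with a bow handle along its y axis to 119 mm high; origin at the centre of its underside; stands at the left
- peg: one loose wooden clothes peg lying on the right, 72 x 10 x 12 mm, long along its x axis; origin at the centre of its underside
- bottle: white plastic stain remover bottle with a blue cap, 60 mm across, 130 mm high, at the right; origin at the centre of its underside

How it is judged:
By the outcome, as a careful person would: the job done as asked, in the order asked, and still so for the second after the job is handed in, with the robot touching nothing.
It also fails if it takes over 48 s, if anything falls off the work surface, if the arm or the gripper's body presses on something with over 40 N, if the wrist force passes 120 N, or if a joint passes its speed limit or range.

## Working session

There is one attempt and no reset: what is moved stays moved. The work goes in short steps, Python scripts to look and compute and a tool call to move; the robot and the scene stay as the last step left them, time stands still between calls to the robot, and variables do not carry over. Pictures are saved under pics/ and viewed, at most 10 in all, crops included, and the job is handed in when it is done.

Besides the shell and the picture viewer there is one more tool, called after ">>>" as a command line: name --pt "numbers of a row" for each row, then --argument value for the rest. step_arm: Moves the arm, as the interface text tells. Shifts and turns lie within -1 to 1; 1 stands for 60 cm of shift or pi rad of turn. Its arguments: {"type":"object","properties":{"rows":{"type":"array"},"jaw":{"type":"number"},"squeeze":{"type":"number"}},"required":["rows"]}

```bash
mkdir -p pics; python3 - <<'E'
from bench import r, eyes
import cv2
for n in("scene","top"):
    cv2.imwrite(f"pics/{n}0.png",eyes.grab_frame(n)[:,:,::-1]); print(n,eyes.camera_info(n))
o=r.get_obs(); print(o['clock'],o['tcp_pos'],o['orientation'],r.tips_ahead,o['grip_width'])
E
```

```text
scene {'mtx': array([[559.09774609,   0.        , 310.64152874],
       [  0.        , 559.09774609, 232.00877493],
       [  0.        ,   0.        ,   1.        ]]), 'extrinsics': array([[ 0.65065488,  0.43643181, -0.62143021,  1.3010526 ],
       [ 0.75932599, -0.38308555,  0.52599382, -0.62993773],
       [-0.0085005 , -0.81410856, -0.5806505 ,  0.77161355],
       [ 0.        ,  0.        ,  0.        ,  1.        ]])}
top {'mtx': array([[623.62666995,   0.        , 307.7222963 ],
       [  0.        , 623.62666995, 236.21043897],
       [  0.        ,   0.        ,   1.        ]]), 'extrinsics': array([[ 0.01301718, -0.98634038,  0.16420478,  0.34477138],
       [-0.99978842, -0.01545455, -0.01357465, -0.00550355],
       [ 0.01592694, -0.16399333, -0.98633286,  1.41611681],
       [ 0.        ,  0.        ,  0.        ,  1.        ]])}
0.1 [ 0.1562895  -0.65616984  0.24445568] [-3.11864105e+00 -3.66253866e-01  4.15698977e-04] 0.014 0.08540797245871402
```

View pics/scene0.png

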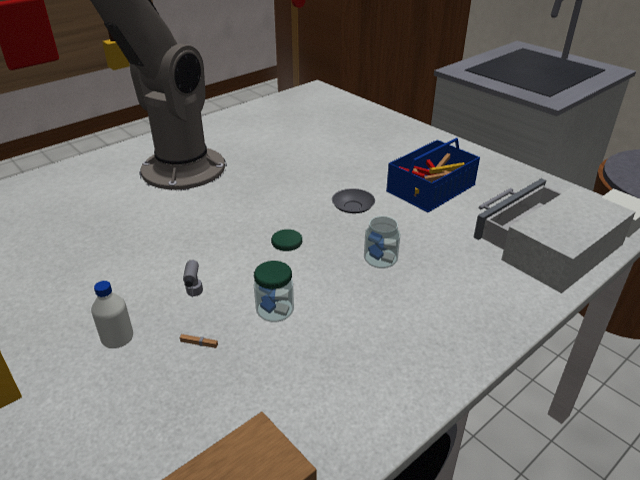

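View pics/top0.png

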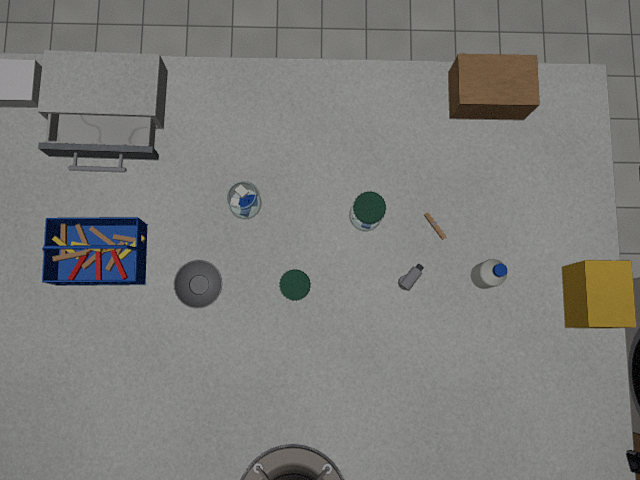

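The scene view shows the loose lid at about (287,240), the open jar at (382,242) with its rim near (383,226), and the closed jar at (274,290). In the top view the lid is at (295,285), the open jar at (245,200), the closed jar at (369,208), the nozzle at (410,278) and the dish at (198,284).

```bash
cat > h.py <<'E'
import numpy as np, cv2
from bench import r, eyes
def ray(n,uv):
    c=eyes.camera_info(n); T=c['extrinsics']
    d=T[:3,:3]@np.linalg.solve(c['mtx'],[*uv,1]); return T[:3,3],d/np.linalg.norm(d)
def plane(n,uv,z):
    o,d=ray(n,uv); return o+d*(z-o[2])/d[2]
def tri(a,b):
    A=np.zeros((3,3));v=np.zeros(3);R=[ray("scene",a),ray("top",b)]
    for o,d in R:
        P=np.eye(3)-np.outer(d,d);A+=P;v+=P@o
    p=np.linalg.solve(A,v); return p,[np.linalg.norm(np.cross(p-o,d)) for o,d in R]
def green(n,im):
    h=cv2.cvtColor(im,cv2.COLOR_BGR2HSV); m=cv2.inRange(h,(60,90,20),(95,255,160))
    return [(cv2.fitEllipse(c),cv2.contourArea(c)) for c in cv2.findContours(m,0,cv2.CHAIN_APPROX_NONE)[0] if cv2.contourArea(c)>100]
E
python3 - <<'E'
from h import *
for n in("scene","top"):
    im=cv2.imread(f"pics/{n}0.png")
    for e,a in green(n,im): print(n,np.round(e[0],1),np.round(e[1],1),a,"z.014",plane(n,e[0],.014).round(4),"z.1",plane(n,e[0],.1).round(4))
a=cv2.imread("pics/scene0.png")[205:275,350:420];b=cv2.imread("pics/top0.png")[165:235,210:280]
im=np.hstack([cv2.resize(x,(400,400),interpolation=cv2.INTER_CUBIC) for x in(a,b)])
cv2.imwrite("pics/crop.png",cv2.convertScaleAbs(im,alpha=1.6,beta=-40))
E
```

```text
scene [272.5 274.4] [26.8 36.3] 762.5 z.014 [ 0.5542 -0.1045  0.014 ] z.1 [ 0.639  -0.1641  0.1   ]
scene [286.5 239.6] [19.7 29.6] 455.5 z.014 [ 0.4763 -0.0047  0.014 ] z.1 [ 0.5699 -0.0756  0.1   ]
top [294.7 284.3] [28.8 29.1] 655.5 z.014 [0.4682 0.0031 0.014 ] z.1 [0.4606 0.0026 0.1   ]
top [369.3 207.2] [30.3 30.7] 726.5 z.014 [ 0.6481 -0.1655  0.014 ] z.1 [ 0.6294 -0.1557  0.1   ]
```

View pics/crop.png

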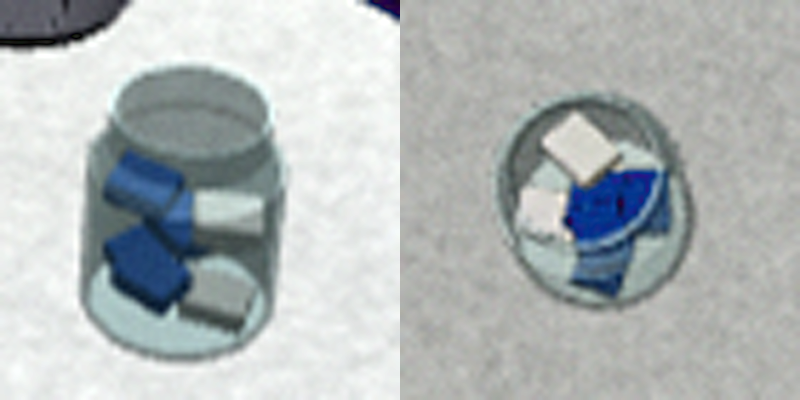

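The crop shows the open jar's rim ellipse centred at about (192,111) on the left and (183,170) on the right. That is scene pixel (383.6,224.4) and top pixel (242.0,194.8).

```bash
python3 - <<'E'
from h import *
print("lid",tri((286.5,239.6),(294.7,284.3)))
print("closed",tri((272.5,274.4),(369.3,207.2)))
print("jar",tri((383.6,224.4),(242.0,194.8)),plane("scene",(383.6,224.4),.095),plane("top",(242,194.8),.095))
print("noz",plane("top",(410,278),.05),"dish",plane("top",(198,284),.02))
for t in ((.469,.003),(.65,.11)): print(np.hypot(*t))
E
```

```text
lid (array([0.4683053 , 0.00247322, 0.00611869]), [np.float64(0.0007872217599127954), np.float64(0.0007872217599128421)])
closed (array([ 0.63087689, -0.15744609,  0.09139038]), [np.float64(0.0008169225956372421), np.float64(0.0008169225956371572)])
jar (array([0.65454774, 0.12062484, 0.09166704]), [np.float64(0.00041825229056639796), np.float64(0.0004182522905663108)]) [0.65789381 0.11735525 0.095     ] [0.65348278 0.11998895 0.095     ]
noz [ 0.4824453  -0.25076247  0.05      ] dish [0.46509276 0.21909291 0.02      ]
0.4690095947845843
0.6592419889539805
```

Both measured points are consistent: the lid top is at (0.468, 0.002, 0.014) and the jar mouth at (0.655, 0.119, 0.095). I'll shut the jaws so they make a pointer and approach high, around the tight inner reach.

>>> step_arm --pt "0.03 0.03 0.01 0 0 0" --pt "0.07 0.07 0.03 0 0 0" --pt "0.11 0.11 0.05 0 0 0" --pt "0.15 0.15 0.07 0 0 0" --pt "0.19 0.19 0.09 0 0 0" --jaw 1

```text
clock: 0.52
tcp_pos: [0.2711, -0.5411, 0.2993]
orientation: [-3.119, -0.366, 0.001]
contact_force: [1.2, -1.4, 1.2]
grip_width: 0.0255
gripper_force: 0.0
```

>>> step_arm --pt "0.04 0.04 0 0 0 0" --pt "0.08 0.08 0 0 0 0" --pt "0.12 0.12 0 0 0 0" --pt "0.16 0.16 0 0 0 0" --pt "0.2 0.2 0 0 0 0"

```text
clock: 0.93
tcp_pos: [0.3911, -0.4211, 0.299]
orientation: [-3.12, -0.366, 0.001]
contact_force: [0.2, -1.5, -0.1]
grip_width: -0.0
gripper_force: 0.0
```

>>> step_arm --pt "0.03 0.04 0 0 0 0" --pt "0.06 0.08 0 0 0 0" --pt "0.09 0.13 0 0 0 0" --pt "0.1 0.18 0 0 0 0" --pt "0.1 0.23 0 0 0 0"

```text
clock: 1.35
tcp_pos: [0.4518, -0.2824, 0.2988]
orientation: [-3.119, -0.369, -0.0]
contact_force: [0.1, -0.5, -0.3]
grip_width: 0.0001
gripper_force: 0.0
```

>>> step_arm --pt "0.005 0.05 0 0 0 0" --pt "0.01 0.1 0 0 0 0" --pt "0.015 0.15 0 0 0 0" --pt "0.02 0.2 0 0 0 0" --pt "0.02 0.25 0 0 0 0"

```text
clock: 1.77
tcp_pos: [0.4624, -0.1331, 0.2991]
orientation: [-3.12, -0.367, 0.0]
contact_force: [1.2, 0.8, 1.3]
grip_width: -0.0002
gripper_force: 0.0
```

>>> step_arm --pt "0.0 0.05 0 0 0 0" --pt "0.003 0.1 0 0 0 0" --pt "0.006 0.15 0 0 0 0" --pt "0.006 0.19 0 0 0 0" --pt "0.006 0.22 0 0 0 0"

```text
clock: 2.18
tcp_pos: [0.4655, -0.0, 0.2992]
orientation: [-3.119, -0.37, 0.0]
contact_force: [-0.2, -0.1, 0.5]
grip_width: 0.0003
gripper_force: 0.0
```

>>> step_arm --pt "0 0 -0.03 0 0 0" --pt "0 0 -0.08 0 0 0" --pt "0 0 -0.13 0 0 0" --pt "0 0 -0.18 0 0 0" --pt "0 0 -0.22 0 0 0"

```text
clock: 2.6
tcp_pos: [0.4649, -0.0027, 0.1652]
orientation: [-3.12, -0.367, 0.003]
contact_force: [-0.7, -0.1, 0.3]
grip_width: -0.0002
gripper_force: 0.0
```

```bash
python3 - <<'E'
from h import *
a=eyes.grab_frame("scene")[:,:,::-1];b=eyes.grab_frame("top")[:,:,::-1]
im=np.hstack([cv2.resize(a[130:290,190:350],(400,400)),cv2.resize(b[200:360,220:380],(400,400))])
cv2.imwrite("pics/lid1.png",im); o=r.get_obs(); print(o['tcp_pos'],o['clock'])
E
```

```text
[ 0.46286998 -0.00296834  0.16386562] 2.7
```

View pics/lid1.png

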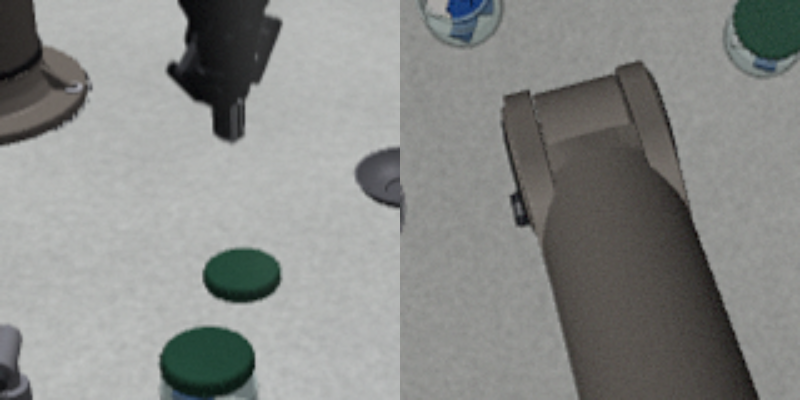

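```bash
python3 - <<'E'
from h import *
c=eyes.camera_info("scene");T=np.linalg.inv(c['extrinsics'])
for z in (.16,.15,.137):
    p=c['mtx']@(T@[.463,-.003,z,1])[:3]; print(z,p[:2]/p[2])
for i in range(3):
    print(r.get_obs()['tcp_pos'])
E
```

```text
0.16 [280.94800269 181.92571153]
0.15 [281.12954813 185.92280849]
0.137 [281.36297167 191.06210851]
[ 0.46286998 -0.00296834  0.16386562]
[ 0.46286998 -0.00296834  0.16386562]
[ 0.46286998 -0.00296834  0.16386562]
```

>>> step_arm --pt "0.004 0.006 -0.04 0 0 0" --pt "0.004 0.006 -0.08 0 0 0" --pt "0.004 0.006 -0.12 0 0 0" --pt "0.004 0.006 -0.13 0 0 0" --pt "0.004 0.006 -0.13 0 0 0"

```text
clock: 3.12
tcp_pos: [0.4679, 0.0009, 0.0891]
orientation: [-3.12, -0.366, 0.003]
contact_force: [-0.5, -0.7, 0.4]
grip_width: -0.0001
gripper_force: 0.0
```

The image matches 14 mm from TCP to fingertips with the jaws shut. Next I go down to about 2.5 cm above the lid and hold.

>>> step_arm --pt "0 0.001 -0.02 0 0 0" --pt "0 0.001 -0.04 0 0 0" --pt "0 0.001 -0.06 0 0 0" --pt "0 0.001 -0.06 0 0 0" --pt "0 0.001 -0.06 0 0 0"

```text
clock: 3.53
tcp_pos: [0.4693, 0.0016, 0.0547]
orientation: [3.12, 0.366, 0.002]
contact_force: [-1.0, -0.1, 0.7]
grip_width: -0.0001
gripper_force: 0.0
```

```bash
python3 - <<'E'
from h import *
a=eyes.grab_frame("scene")[:,:,::-1]
cv2.imwrite("pics/lid2.png",cv2.resize(a[160:280,210:370],(640,480))); o=r.get_obs(); print(o['tcp_pos'],o['clock'])
E
```

```text
[0.46952081 0.00159702 0.05486387] 3.5833
```

View pics/lid2.png

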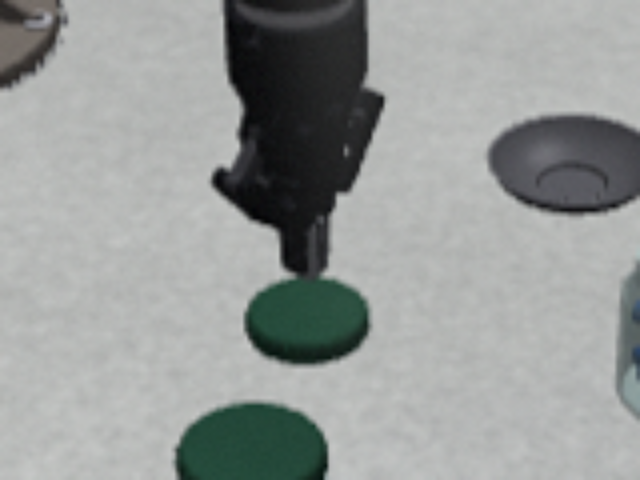

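In this view the tips end at crop (305,275), with the lid's centre at (307,315) directly below, so they are over its middle with a clear gap. Holding here.

>>> step_arm --pt "0 0 0 0 0 0" --pt "0 0 0 0 0 0" --pt "0 0 0 0 0 0" --pt "0 0 0 0 0 0" --pt "0 0 0 0 0 0"

```text
clock: 4.0
tcp_pos: [0.4685, 0.0015, 0.0535]
orientation: [3.12, 0.366, 0.0]
contact_force: [0.4, -0.5, 0.3]
grip_width: 0.0002
gripper_force: 0.0
```

>>> step_arm --pt "0 0 0 0 0 0" --pt "0 0 0 0 0 0" --pt "0 0 0 0 0 0" --pt "0 0 0 0 0 0" --pt "0 0 0 0 0 0"

```text
clock: 4.42
tcp_pos: [0.4684, 0.0016, 0.0533]
orientation: [-3.12, -0.367, 0.0]
contact_force: [-0.2, -0.3, -0.5]
grip_width: 0.0
gripper_force: 0.0
```

>>> step_arm --pt "0 0 0 0 0 0" --pt "0 0 0 0 0 0" --pt "0 0 0 0 0 0" --pt "0 0 0 0 0 0" --pt "0 0 0 0 0 0"

```text
clock: 4.83
tcp_pos: [0.4684, 0.0016, 0.0533]
orientation: [3.12, 0.366, 0.0]
contact_force: [0.3, -0.2, -0.2]
grip_width: -0.0002
gripper_force: 0.0
```

>>> step_arm --pt "0 0 0 0 0 0" --pt "0 0 0 0 0 0" --pt "0 0 0 0 0 0" --pt "0 0 0 0 0 0" --pt "0 0 0 0 0 0"

```text
clock: 5.25
tcp_pos: [0.4684, 0.0016, 0.0533]
orientation: [3.12, 0.366, 0.0]
contact_force: [-0.7, 0.8, 0.2]
grip_width: -0.0001
gripper_force: 0.0
```

>>> step_arm --pt "0 0 0 0 0 0" --pt "0 0 0 0 0 0" --pt "0 0 0 0 0 0" --pt "0 0 0 0 0 0" --pt "0 0 0 0 0 0"

```text
clock: 5.67
tcp_pos: [0.4684, 0.0015, 0.0533]
orientation: [3.12, 0.366, 0.0]
contact_force: [0.2, -0.5, -0.2]
grip_width: 0.0001
gripper_force: 0.0
```

>>> step_arm --pt "0 0 0 0 0 0" --pt "0 0 0 0 0 0" --pt "0 0 0 0 0 0" --pt "0 0 0 0 0 0" --pt "0 0 0 0 0 0"

```text
clock: 6.08
tcp_pos: [0.4684, 0.0015, 0.0533]
orientation: [3.12, 0.366, 0.0]
contact_force: [0.4, -0.5, 0.6]
grip_width: -0.0001
gripper_force: 0.0
```

>>> step_arm --pt "0 0 0 0 0 0" --pt "0 0 0 0 0 0" --pt "0 0 0 0 0 0" --pt "0 0 0 0 0 0" --pt "0 0 0 0 0 0"

```text
clock: 6.5
tcp_pos: [0.4684, 0.0015, 0.0533]
orientation: [3.12, 0.366, -0.0]
contact_force: [-0.3, -1.2, -0.3]
grip_width: 0.0
gripper_force: 0.0
```

>>> step_arm --pt "0 0 0.03 0 0 0" --pt "0 0 0.08 0 0 0" --pt "0 0 0.14 0 0 0" --pt "0 0 0.2 0 0 0" --pt "0 0 0.26 0 0 0"

```text
clock: 6.92
tcp_pos: [0.4678, 0.0016, 0.2109]
orientation: [-3.12, -0.367, 0.001]
contact_force: [1.0, 0.7, -0.3]
grip_width: -0.0003
gripper_force: 0.0
```

>>> step_arm --pt "0 0 0.05 0 0 0" --pt "0 0 0.1 0 0 0" --pt "0.03 0.02 0.13 0 0 0" --pt "0.07 0.045 0.14 0 0 0" --pt "0.11 0.07 0.14 0 0 0"

```text
clock: 7.33
tcp_pos: [0.5361, 0.0437, 0.2961]
orientation: [3.119, 0.364, 0.008]
contact_force: [0.4, -0.0, -0.1]
grip_width: 0.0002
gripper_force: 0.0
```

>>> step_arm --pt "0.05 0.03 0 0 0 0" --pt "0.1 0.06 0 0 0 0" --pt "0.15 0.09 0 0 0 0" --pt "0.18 0.11 0 0 0 0" --pt "0.2 0.125 0 0 0 0"

```text
clock: 7.75
tcp_pos: [0.6559, 0.1202, 0.2924]
orientation: [-3.119, -0.368, 0.001]
contact_force: [-1.2, -1.1, 0.0]
grip_width: -0.0002
gripper_force: 0.0
```

>>> step_arm --pt "0 0 0 0 0 0" --pt "0 0 -0.03 0 0 0" --pt "0 0 -0.07 0 0 0" --pt "0 0 -0.11 0 0 0" --pt "0 0 -0.13 0 0 0"

```text
clock: 8.17
tcp_pos: [0.6523, 0.1172, 0.2123]
orientation: [3.119, 0.366, -0.007]
contact_force: [-0.4, -0.5, -1.4]
grip_width: -0.0
gripper_force: 0.0
```

```bash
python3 - <<'E'
from h import *
a=eyes.grab_frame("scene")[:,:,::-1];b=eyes.grab_frame("top")[:,:,::-1]
im=np.hstack([cv2.resize(a[130:290,300:460],(400,400)),cv2.resize(b[120:280,160:320],(400,400))])
cv2.imwrite("pics/jar1.png",im); o=r.get_obs(); print(o['tcp_pos'],o['clock'])
E
```

```text
[0.65245301 0.11735756 0.21282318] 8.2667
```

View pics/jar1.png

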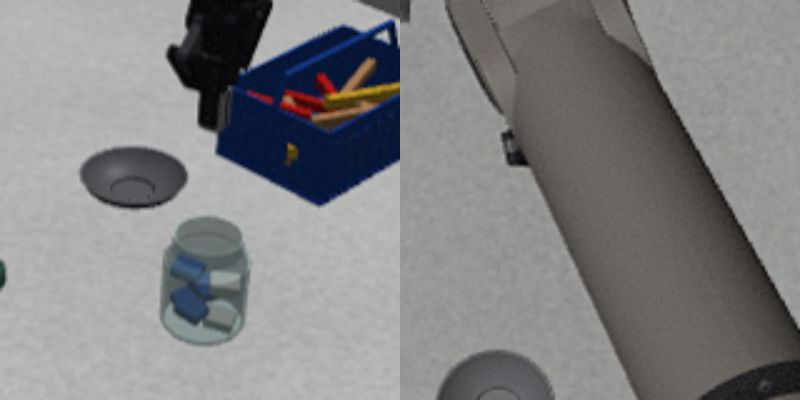

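The tips are at crop (212,130), directly above the jar's rim at (210,237), and clear of the basket behind. Next I go down to about 2.5 cm over the rim.

>>> step_arm --pt "0 0.001 -0.03 0 0 0" --pt "0 0.001 -0.06 0 0 0" --pt "0 0.001 -0.09 0 0 0" --pt "0 0.001 -0.12 0 0 0" --pt "0 0.001 -0.135 0 0 0"

```text
clock: 8.68
tcp_pos: [0.6542, 0.1187, 0.1339]
orientation: [3.12, 0.366, -0.001]
contact_force: [0.8, -0.0, 0.2]
grip_width: -0.0
gripper_force: 0.0
```

```bash
python3 - <<'E'
from h import *
a=eyes.grab_frame("scene")[:,:,::-1]
cv2.imwrite("pics/jar2.png",cv2.resize(a[160:280,300:460],(640,480))); o=r.get_obs(); print(o['tcp_pos'],o['clock'])
E
```

```text
[0.65347642 0.11858312 0.13259285] 8.7333
```

View pics/jar2.png

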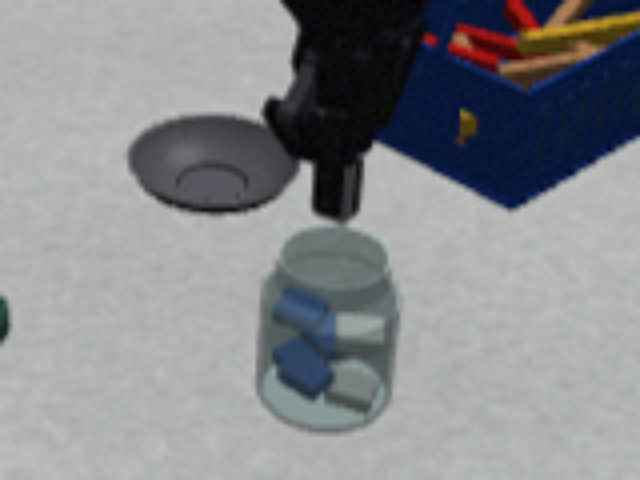

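The tips end at crop (337,220), just above the rim centre at (334,260), so they are over the mouth with a gap. Holding here.

>>> step_arm --pt "0 0 0 0 0 0" --pt "0 0 0 0 0 0" --pt "0 0 0 0 0 0" --pt "0 0 0 0 0 0" --pt "0 0 0 0 0 0"

```text
clock: 9.15
tcp_pos: [0.6549, 0.1193, 0.1353]
orientation: [-3.12, -0.366, -0.002]
contact_force: [0.5, -0.1, -1.2]
grip_width: -0.0001
gripper_force: 0.0
```

>>> step_arm --pt "0 0 0 0 0 0" --pt "0 0 0 0 0 0" --pt "0 0 0 0 0 0" --pt "0 0 0 0 0 0" --pt "0 0 0 0 0 0"

```text
clock: 9.57
tcp_pos: [0.6544, 0.1192, 0.1343]
orientation: [3.12, 0.366, -0.0]
contact_force: [-0.1, -0.1, -0.1]
grip_width: 0.0001
gripper_force: 0.0
```

>>> step_arm --pt "0 0 0 0 0 0" --pt "0 0 0 0 0 0" --pt "0 0 0 0 0 0" --pt "0 0 0 0 0 0" --pt "0 0 0 0 0 0"

```text
clock: 9.98
tcp_pos: [0.6544, 0.1191, 0.1343]
orientation: [3.12, 0.366, -0.0]
contact_force: [-0.5, 0.4, 1.2]
grip_width: 0.0
gripper_force: 0.0
```

>>> step_arm --pt "0 0 0 0 0 0" --pt "0 0 0 0 0 0" --pt "0 0 0 0 0 0" --pt "0 0 0 0 0 0" --pt "0 0 0 0 0 0"

```text
clock: 10.4
tcp_pos: [0.6544, 0.1192, 0.1343]
orientation: [-3.12, -0.366, -0.0]
contact_force: [0.7, -0.3, -0.6]
grip_width: -0.0003
gripper_force: 0.0
```

>>> step_arm --pt "0 0 0 0 0 0" --pt "0 0 0 0 0 0" --pt "0 0 0 0 0 0" --pt "0 0 0 0 0 0" --pt "0 0 0 0 0 0"

```text
clock: 10.82
tcp_pos: [0.6544, 0.1191, 0.1343]
orientation: [3.12, 0.366, -0.0]
contact_force: [0.1, 0.2, 0.3]
grip_width: 0.0002
gripper_force: 0.0
```

>>> step_arm --pt "0 0 0 0 0 0" --pt "0 0 0 0 0 0" --pt "0 0 0 0 0 0" --pt "0 0 0 0 0 0" --pt "0 0 0 0 0 0"

```text
clock: 11.23
tcp_pos: [0.6544, 0.1192, 0.1343]
orientation: [3.12, 0.366, 0.0]
contact_force: [-0.1, -0.8, -0.2]
grip_width: -0.0001
gripper_force: 0.0
```

>>> step_arm --pt "0 0 0 0 0 0" --pt "0 0 0 0 0 0" --pt "0 0 0 0 0 0" --pt "0 0 0 0 0 0" --pt "0 0 0 0 0 0"

```text
clock: 11.65
tcp_pos: [0.6544, 0.1192, 0.1343]
orientation: [3.12, 0.366, 0.0]
contact_force: [-0.6, 0.3, 0.7]
grip_width: -0.0001
gripper_force: 0.0
```

>>> step_arm --pt "0 0 0.03 0 0 0" --pt "0 0 0.08 0 0 0" --pt "0 0 0.13 0 0 0" --pt "0 0 0.18 0 0 0" --pt "0 0 0.23 0 0 0"

```text
clock: 12.07
tcp_pos: [0.6542, 0.1192, 0.2738]
orientation: [-3.12, -0.367, 0.0]
contact_force: [0.4, 0.5, 0.2]
grip_width: 0.0001
gripper_force: 0.0
```

>>> step_arm --pt "0 0 0.04 0 0 0" --pt "0 0 0.07 0 0 0" --pt "0 0 0.08 0 0 0" --pt "0 0 0.08 0 0 0" --pt "0 0 0.08 0 0 0"

```text
clock: 12.48
tcp_pos: [0.654, 0.119, 0.3193]
orientation: [3.12, 0.366, -0.002]
contact_force: [-0.2, -0.2, -0.2]
grip_width: 0.0002
gripper_force: 0.0
```

>>> step_arm --pt "0 0 0 0 0 0" --pt "0 0 0 0 0 0" --pt "0 0 0 0 0 0" --pt "0 0 0 0 0 0" --pt "0 0 0 0 0 0"

```text
clock: 12.9
tcp_pos: [0.6543, 0.1191, 0.3198]
orientation: [3.12, 0.367, -0.001]
contact_force: [0.0, -0.3, 0.1]
grip_width: 0.0
gripper_force: 0.0
```

The tips are now about 0.306 m up, and the forces only showed noise throughout.

```bash
python3 -c "
from bench import r
print(r.hand_in())"
```

```text
the job is handed in; nothing more can be done
None
```

I pointed at the loose green lid and then at the open jar, holding about 2.5 cm above the middle of each for over 2.5 s, sensed no contact, finished with the fingertips about 30 cm above the shelf, and handed the job in at about 13 s.

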